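# Turn the jar carousel to the short tin

## Robot

A 7-joint arm with a two-finger parallel gripper is mounted at the origin on a cart in front of the work surface, level with it; the furniture and walls round the work are solid. World frame = base frame: x ahead of the robot, y to its left, z up, the work surface at z = 0. Lengths are in mm, angles in rad, forces in N, time in s.
With the tool pointing down it reaches from about 425 to 825 mm from the base axis. Payload 3.6 kg.
Tool frame: the origin (TCP) lies midway between the tips of the shut fingers; the grasp point (between the pads) lies 19 mm behind it; z points along the fingers, y is the line along which they close (so a half turn about z gives the same grasp; the last joint's range is limited). The gripper opens to 93 mm and grips with 3 to 60 N. Pads are 15 mm wide; open, the fingers measure 128 mm over their backs; the gripper's body (75 mm by 188 mm) begins 65 mm behind the grasp point.
Start: joints at [1.204, 0.615, -0.013, 1.423, 0.008, 1.103, -0.04], TCP at [217.267, -612.582, 218.64] pointing down, gripper open.
Joint ranges: [-3.12, 3.12], [-0.3, 2.06], [-1.34, 1.32], [0.26, 2.42], [-1.36, 4.5], [0.01, 1.98], [-2.84, 2.84]. Speed limits (rad/s): [2.79, 2.79, 3.14, 3.14, 3.14, 3.14, 3.14].

## Interface

Orientations are given as a unit quaternion [w, x, y, z].
In Python, from plant import robot gives the robot as it stands. The module is installed in compiled form; this text tells all that it offers. Calls block until the motion is done:
- robot.move_ptp(position, orientation): joint-space move of the TCP to a pose.
- robot.movel(position, frame=None, vel=150): straight line of the TCP; frame=None keeps the orientation; vel is the mean speed in mm/s.
- robot.move_j(angles): joint-space move.
- robot.gripper_open() and robot.close_gripper(grasp_force=None): open the fingers fully, or close them until they stop; grasp_force is the grip in N (None keeps the last).
- robot.sleep(seconds).
- robot.solve_ik(position, orientation): joint angles nearest the present ones, or None.
- robot.get_image(name): name is "side" or "top"; returns a dict with "pixels" (480x640x3 uint8, blue, green, red), "fx", "fy", "cx", "cy" (pixels), "xyz" and "rotation" of the camera in the world. Camera axes: x right, y up, looking along -z (the intrinsics and any distortion apply to the point x, -y, -z); pixel columns grow to the right and rows downward; lengths in mm; the calibration is good to about 2 mm. A picture is of the moment at which its call begins. There is no depth.
A pose or a line that the arm cannot do raises robot.Unreachable and nothing moves.
- robot.hand_in(): hands the job in; it is judged then, once.
Trained networks look in a picture, given as the dict that the camera call returned (one of the last four; its "shot" number tells which), for a name from the list of things; names that differ only in an ending like _2 or _b are one class to them, and where a whole thing is asked for, a point or a joint stands for the part that bears it (a point fixed in the world has none). Each returns a list of dicts, best first, with "score" (0 to 1); they miss things now and then, are a little off and sometimes report something else, mostly with a low value. They report only what shows in the picture. A call takes as long as a camera call. They do not tell look-alikes from the thing itself.
- robot.recognise(label, picture): "rect" ([centre column, centre row, width, height] in pixels, round what is visible of it).
- robot.cut_out(label, picture): "region" (480x640 bool, what is visible of it) and "rect" ([centre column, centre row, width, height] in pixels, round what is visible of it).
Readings, each from a call of its own:
- robot.read_t(): time.
- robot.read_qpos(): joint angles.
- robot.read_dq(): joint speeds.
- robot.read_effort(): joint torques, N m.
- robot.read_eef_pos(): TCP position.
- robot.read_tool_rot(): TCP orientation.
- robot.read_force(): force on the tool from outside, world axes, zero at the start.
- robot.read_ft_torque(): the same for the moment, N m.
- robot.read_grip_width(): finger opening in mm.
- robot.read_grip_force(): force on a finger pad.
Only numpy, scipy, OpenCV 4.12 (cv2) and the standard library are available. Lean on these libraries where they do the work, as an engineer would, in place of code of your own. Each camera call takes 0.05 s, during which the arm holds its last target. There are 200 camera calls.

## Task

Turn the jar carousel, by pushing steadily with a fingertip on the arms of the star handle on top of it, until the short tin stands at the front, squarely in line with the pointer of the foot, and leave it at rest there. Do not fling it round, and do not touch, lift or tip anything that stands on the carousel; leave the things beside it alone.

Things in the scene. Friction and masses are not known exactly. Their poses are not given: they have to be found in the camera images.
- foot: Fixed dark wooden foot: disc of 210 mm diameter, 16 mm high, hidden under the tray, with a pointer: a tongue 26 mm wide, 12 mm high that sticks out from under the tray and ends in a point. Origin at the disc's centre on the table, on the carousel's upright axis. The pointer lies along the foot's own -x; that direction is the front and faces the robot within about 25 degrees of world -x.
- pointer_tip (a point): Point of the foot's pointer, 185 mm from the carousel's axis along the foot's -x, 12 mm above the table.
- carousel: Revolving wooden tray, 264 mm diameter, floor 28 mm and rim 38 mm above the table, slim column in the middle. Turns endlessly either way; its friction (0.35 N m, about 5 N on an arm) stops it where it is left. Origin on the axis, 18 mm above the table; its axes turn with it. Four things stand on it along its +x, +y, -x and -y, 78 mm from the axis; which stands where varies.
- star_handle: Handle fixed on the column, turns with the tray, same axes. Origin on the axis, 182 mm above the table, at the arms' mid height. Hub 48 mm wide, its top 18 mm above the origin; four level arms at 45, 135, 225, 315 degrees from +x, 12 mm thick, 20 mm high, free from 25 to 97 mm from the axis, then a 28 mm ball centred at 112 mm. Things on the tray end 140 mm above the table or lower.
- tin: The short tin: flat-topped wide can, 75 mm diameter, 58 mm high; much the lowest thing on the tray, about half as high as the others. It stands upright on the tray, about 78 mm from the axis; origin at the centre of its underside, z up.
- wide_jar: Tall jar with a wide screw lid, 76 mm diameter, 112 mm high. It stands upright on the tray, about 78 mm from the axis; origin at the centre of its underside, z up.
- slim_jar: Tall jar with a screw lid, 69 mm diameter, 112 mm high. It stands upright on the tray, about 78 mm from the axis; origin at the centre of its underside, z up.
- upturned_cup: Plain plastic cup standing upside down, 85 mm wide at its mouth below, 102 mm high. It stands upright on the tray, about 78 mm from the axis; origin at the centre of its underside, z up.
- onion: Onion, 67 mm, loose on the table to the left of the carousel; origin under its centre. Bystander.
- mug: Mug with a handle, 78 x 110 mm, 90 mm high, loose on the table to the left; origin under its middle. Bystander.
- mushroom: Mushroom, 37 mm, loose on the table to the left of the carousel; origin under its centre. Bystander.
Things that resemble listed ones, but are neither listed nor needed, are in the scene too. What is shaped like the slim_jar but pink or red is not meant.

How it is judged (in metres and radians):
On the way:
1. a finger pushes on the star handle (contact force between the fingers and star_handle above 0.3 N), for 0.05 s.
At the end, for the whole second after the job is handed in: The short tin stands at the front, its centre within 15 mm sideways of the line of the pointer (about 11 degrees of turn); the carousel is at rest; all four things stand upright and still on the tray; the onion, mug and mushroom are within 20 mm of where they were (y of tin in the frame of foot between -0.015 and 0.015 m and x of tin in the frame of foot below -0.05 m and angular speed of carousel below 0.05 rad/s and angle between each of tin, wide_jar, slim_jar, upturned_cup's own z axis and vertical below 0.15 rad and horizontal distance between each of tin, wide_jar, slim_jar, upturned_cup and carousel below 0.105 m and height (world z) of each of tin, wide_jar, slim_jar, upturned_cup below 0.036 m and linear speed of each of tin, wide_jar, slim_jar, upturned_cup below 0.02 m/s and distance of each of onion, mug, mushroom from where it was at the start of the episode below 0.02 m); the robot touches nothing.
It fails at once if the robot touches something that stands on the carousel (contact force between any of the fingers, the arm and tin above 0.5 N or contact force between any of the fingers, the arm and wide_jar above 0.5 N or contact force between any of the fingers, the arm and slim_jar above 0.5 N or contact force between any of the fingers, the arm and upturned_cup above 0.5 N).
It fails at once if something that stands on the carousel is lifted or tipped (height (world z) of any of tin, wide_jar, slim_jar, upturned_cup above 0.045 m or angle between any of tin, wide_jar, slim_jar, upturned_cup's own z axis and vertical above 0.35 rad).
It fails at once if the onion, mug or mushroom is disturbed (distance of any of onion, mug, mushroom from where it was at the start of the episode above 0.02 m).
It fails at once if the carousel is flung round (over 8 rad/s) (angular speed of carousel above 8 rad/s).
It also fails if it takes over 51 s, if anything falls off the work surface, if the arm or the gripper's body presses on something with over 40 N, if the wrist force passes 120 N, or if a joint passes its speed limit or range.

## Working session

There is one attempt and no reset: what is moved stays moved. The work goes in short steps, each a Python script; the robot and the scene stay as the last script left them, time stands still between calls to the robot, and variables do not carry over. Pictures are saved under pics/ and viewed, at most 10 in all, crops included, and the job is handed in when it is done.

```bash
mkdir -p pics
cat > h.py <<'E'
import numpy as np, cv2
from plant import robot
def ray(im,u,v):
    d=np.array([(u-im["cx"])/im["fx"],-(v-im["cy"])/im["fy"],-1.0])
    return np.array(im["xyz"],float),np.array(im["rotation"]).reshape(3,3)@d
def onz(im,u,v,z):
    o,d=ray(im,u,v); return o+d*(z-o[2])/d[2]
def proj(im,p):
    c=np.array(im["rotation"]).reshape(3,3).T@(np.array(p,float)-np.array(im["xyz"],float))
    return np.array([im["cx"]+im["fx"]*c[0]/-c[2], im["cy"]-im["fy"]*c[1]/-c[2]])
E
python3 - <<'E'
from h import *
for n in("top","side"):
    im=robot.get_image(n); cv2.imwrite(f"pics/{n}0.png",im["pixels"])
    print(n,[k for k in im],im["fx"],im["fy"],im["cx"],im["cy"],im["xyz"],np.round(im["rotation"],4).tolist(),im.get("distortion"))
    for l in("foot","carousel","star_handle","tin","wide_jar","slim_jar","upturned_cup","onion","mug"):
        print(l,[(round(r["score"],2),np.round(r["rect"]).tolist()) for r in robot.recognise(l,im)[:3]])
E
```

```text
top ['pixels', 'fx', 'fy', 'cx', 'cy', 'xyz', 'rotation', 'shot'] 543.2697870651498 543.2697870651498 325.73397694386676 234.17807205246766 [ 359.30186867  111.05196171 1351.35818853] [-0.7023, -0.0246, 0.0271, 0.711] None
foot [(0.63, [347.0, 268.0, 12.0, 25.0])]
carousel [(0.76, [339.0, 197.0, 114.0, 115.0]), (0.57, [234.0, 265.0, 46.0, 38.0])]
star_handle [(0.94, [338.0, 194.0, 115.0, 114.0])]
tin [(0.91, [313.0, 178.0, 29.0, 34.0])]
wide_jar [(0.85, [319.0, 226.0, 33.0, 36.0]), (0.44, [229.0, 184.0, 15.0, 16.0])]
slim_jar [(0.95, [248.0, 319.0, 31.0, 30.0]), (0.93, [359.0, 173.0, 29.0, 38.0]), (0.72, [449.0, 187.0, 32.0, 35.0])]
upturned_cup [(0.66, [363.0, 222.0, 36.0, 42.0]), (0.43, [348.0, 266.0, 5.0, 25.0])]
onion [(0.71, [212.0, 226.0, 30.0, 18.0])]
mug [(0.96, [234.0, 263.0, 45.0, 34.0])]
side ['pixels', 'fx', 'fy', 'cx', 'cy', 'xyz', 'rotation', 'shot'] 450.2208647649857 450.2208647649857 322.7211904070139 233.77209332868262 [180.44742701 724.84943839 613.83303825] [-0.1757, -0.0908, 0.4549, 0.8683] None
foot [(0.64, [358.0, 285.0, 24.0, 19.0])]
carousel [(0.92, [285.0, 239.0, 128.0, 142.0])]
star_handle [(0.68, [286.0, 204.0, 122.0, 76.0])]
tin [(0.58, [249.0, 265.0, 39.0, 44.0])]
wide_jar [(0.97, [304.0, 261.0, 41.0, 70.0]), (0.59, [267.0, 227.0, 25.0, 55.0]), (0.53, [285.0, 238.0, 124.0, 139.0])]
slim_jar [(0.87, [384.0, 375.0, 47.0, 83.0]), (0.76, [268.0, 227.0, 23.0, 58.0]), (0.66, [224.0, 388.0, 40.0, 41.0])]
upturned_cup [(0.83, [321.0, 238.0, 39.0, 57.0])]
onion [(0.57, [226.0, 389.0, 41.0, 42.0]), (0.46, [359.0, 285.0, 30.0, 15.0])]
mug [(0.83, [306.0, 367.0, 53.0, 77.0]), (0.43, [192.0, 351.0, 17.0, 21.0])]
```

```bash
ls pics
```

```text
side0.png
top0.png
```

View pics/top0.png

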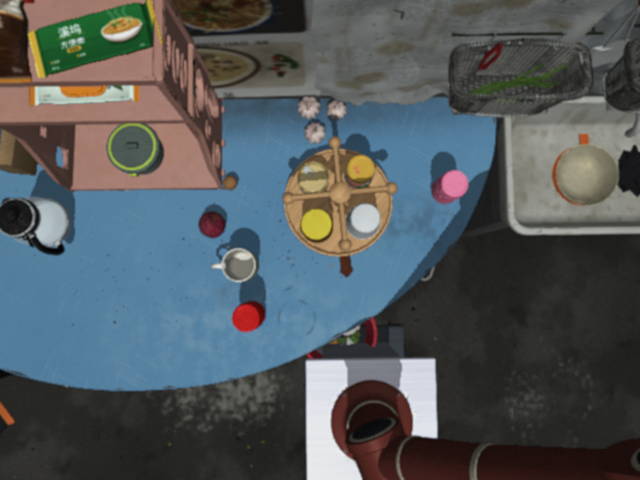

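View pics/side0.png

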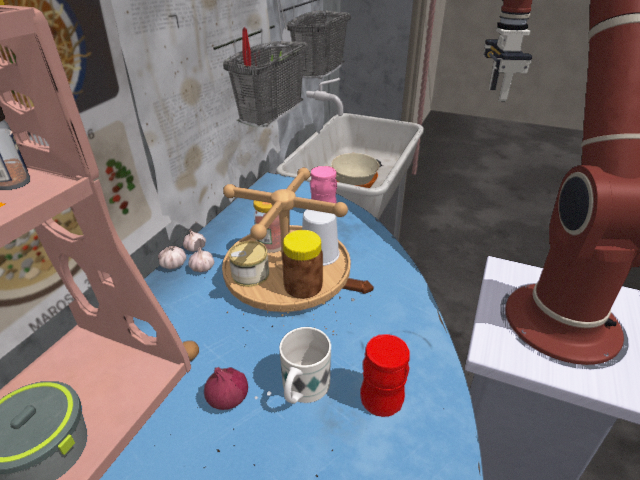

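```bash
cat > h.py <<'E'
import numpy as np, cv2
from scipy.spatial.transform import Rotation as R
from plant import robot
def rot(im): w,x,y,z=im["rotation"]; return R.from_quat([x,y,z,w]).as_matrix()
def onz(im,u,v,z):
    o=np.array(im["xyz"],float); d=rot(im)@np.array([(u-im["cx"])/im["fx"],-(v-im["cy"])/im["fy"],-1.0])
    return o+d*(z-o[2])/d[2]
def proj(im,p):
    c=rot(im).T@(np.array(p,float)-np.array(im["xyz"],float))
    return np.array([im["cx"]+im["fx"]*c[0]/-c[2], im["cy"]-im["fy"]*c[1]/-c[2]])
E
python3 - <<'E'
from h import *
im=robot.get_image("top")
for n,u,v,z in [("hub",340,192,200),("b",335,143,182),("r",393,188,182),("f",346,245,182),("l",290,198,182),("tip",346,277,12),("ptroot",347,258,12),("tin",313,178,75),("wide",316,224,140),("cup",364,218,130),("slim",359,171,140)]:
    print(n,np.round(onz(im,u,v,z)))
for l in("tin","foot","carousel","star_handle"):
    r=robot.cut_out(l,im)[0]; m=r["region"]; v,u=np.nonzero(m); print(l,r["score"],m.sum(),u.mean(),v.mean(),u.min(),u.max(),v.min(),v.max())
print(np.round(robot.read_tool_rot(),3))
cv2.imwrite("pics/crop0.png",cv2.resize(im["pixels"][125:290,270:410],None,fx=3.6,fy=3.6,interpolation=cv2.INTER_CUBIC))
E
```

```text
hub [534.  75. 200.]
b [645.  84. 182.]
r [544. -41. 182.]
f [421.  63. 182.]
l [525. 183. 182.]
tip [351.  57.  12.]
ptroot [398.  54.  12.]
tin [587. 135.  75.]
wide [471. 128. 140.]
cup [484.  19. 130.]
slim [590.  29. 140.]
tin 0.58 780 312.37051282051283 177.74871794871794 297 328 162 193
foot 0.57 190 345.1736842105263 265.5684210526316 340 351 256 276
carousel 0.73 6113 337.3832815311631 202.06199901848518 282 397 136 257
star_handle 0.88 1797 339.6010016694491 193.5041736227045 282 396 137 250
[-0.     0.986  0.17  -0.   ]
```

View pics/crop0.png

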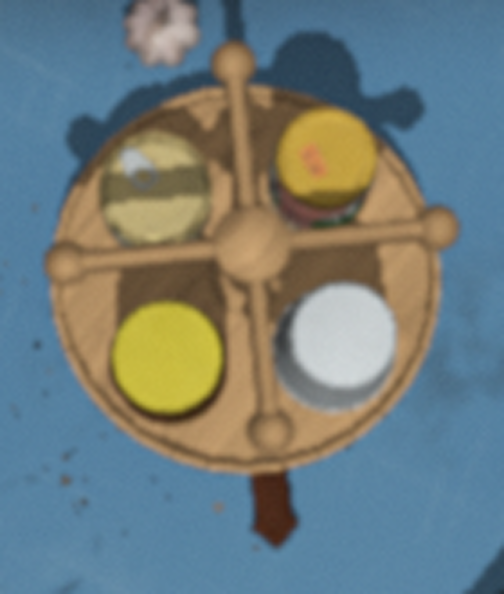

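```bash
cat >> h.py <<'E'
C=np.array([534.,72.]); Q=[0,1,0,0]; RAD=75
def P(a,z=163,r=RAD): t=np.radians(a); return [C[0]+r*np.cos(t),C[1]+r*np.sin(t),z]
def tin_angle(im):
    for r in robot.cut_out("tin",im):
        v,u=np.nonzero(r["region"]); c=onz(im,(u.min()+u.max())/2,(v.min()+v.max())/2,75)[:2]
        d=c-C; print("tin",round(r["score"],2),len(u),np.round(c),"r",round(np.hypot(*d)),"ang",round(np.degrees(np.arctan2(d[1],d[0]))%360,1))
E
python3 - <<'E'
from h import *
for a in range(140,311,10):
    if robot.solve_ik(P(a),Q) is None: print("noik",a)
robot.close_gripper()
p=robot.read_eef_pos(); robot.movel([p[0],p[1],310])
robot.move_ptp(P(140,310),Q); print(np.round(robot.read_eef_pos()),robot.read_t())
robot.movel(P(140)); print(robot.read_force(),robot.read_t())
fm=0
for a in range(150,286,9):
    robot.movel(P(a),vel=60); f=robot.read_force(); print(a,np.round(f,1))
print(robot.read_t()); im=robot.get_image("top"); tin_angle(im)
cv2.imwrite("pics/top1.png",cv2.resize(im["pixels"][125:290,270:410],None,fx=3.6,fy=3.6,interpolation=cv2.INTER_CUBIC))
E
```

```text
[477. 119. 310.] 6.2
[-0.38319627 -0.21552492 -0.04455315] 7.3333
150 [0.1 0.  0.4]
159 [0.4 0.8 0.9]
168 [ 1.5  3.  -0.3]
177 [1.1 2.5 0.1]
186 [-0.5  1.9  0.1]
195 [ 0.3  1.5 -0.6]
204 [ 0.8  1.7 -1.5]
213 [-0.9  0.8 -0.4]
222 [-0.8  0.8 -0.6]
231 [-0.8  0.5  0.3]
240 [-0.4 -0.1 -0. ]
249 [-0.1 -0.6 -1.1]
258 [ 0.1  0.7 -0.2]
267 [-1.1  2.   0.5]
276 [-1.5  0.4  0.5]
285 [-2.1  0.6 -0.2]
12.95
tin 0.6 792 [458.  96.] r 80 ang 162.6
```

View pics/top1.png

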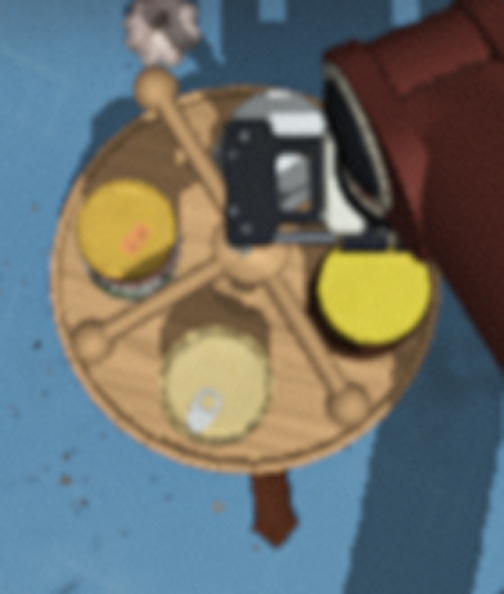

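The tin (crop pixel 215,383) is almost at the front, still about 22° short of the pointer (275,510). The finger sits in the wedge behind the rear-right arm, and nothing else has been disturbed.

Run:
```python
from h import *
for a in (292,299,305):
    robot.movel(P(a),vel=50)
robot.sleep(.3); tin_angle(robot.get_image("top"))
robot.movel(P(298),vel=50); robot.movel(P(298,310)); robot.move_ptp([480,-250,310],Q)
im=robot.get_image("top"); tin_angle(im); print(robot.read_t())
for l,z in(("foot",12),("star_handle",182)):
    r=robot.cut_out(l,im)[0]["region"]; v,u=np.nonzero(r); print(l,np.round(onz(im,u.mean(),v.mean(),z)))
cv2.imwrite("pics/top2.png",cv2.resize(im["pixels"][125:290,270:410],None,fx=3.6,fy=3.6,interpolation=cv2.INTER_CUBIC))
```

```text
tin 0.95 778 [455.  69.] r 79 ang 182.3
tin 0.9 841 [455.  69.] r 79 ang 182.3
17.0417Traceback (most recent call last):
  File "<stdin>", line 8, in <module>
IndexError: list index out of range
```

Run:
```python
from h import *
im=robot.get_image("top")
for a in range(180,191,2): print(a,np.round(proj(im,P(a,12,185)),1))
img=cv2.resize(im["pixels"][125:290,270:410],None,fx=3.6,fy=3.6,interpolation=cv2.INTER_CUBIC)
cv2.imwrite("pics/top2.png",img)
```

```text
180 [340. 278.]
182 [342.6 278. ]
184 [345.2 277.8]
186 [347.9 277.5]
188 [350.5 277.2]
190 [353.  276.7]
```

View pics/top2.png

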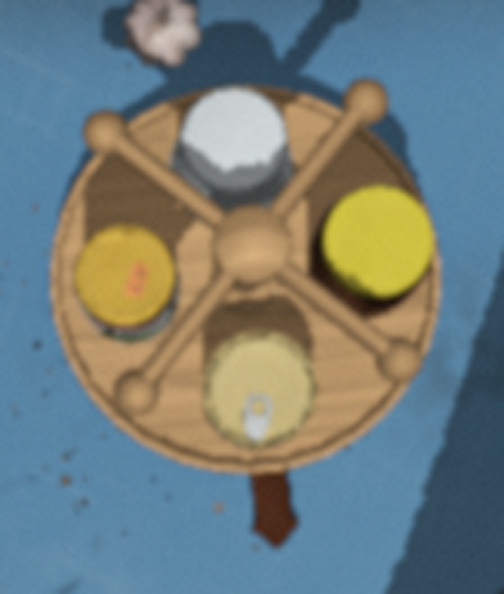

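The tin (crop pixel 260,388) lines up with the pointer tip (275,547) to within about 3°, or 4 mm. All four things stand upright and the arm is clear.

```bash
python3 -c "
from h import *
print(robot.hand_in())"
```

```text
the job is handed in; nothing more can be done
None
```

I turned the carousel about 132° by pushing steadily on one star-handle arm, so the short tin now stands at rest about 4 mm off the pointer line (limit 15 mm). The arm is clear, and the job was handed in with no verdict returned.

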